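# Hold a shoe heel home in the sprung heel jig

## Task

Take the tallest of the three wooden shoe heels, set it upright in the channel of the heel jig with its flat face towards the sprung plunger and the plunger still fully out, then slide it along the channel, pushing the plunger back until the flat face sits squarely against both stop posts. Finish while still holding it firmly against the stops, since the spring throws it back the moment it is let go; press firmly but do not ram it, and leave everything else on the bench where it is.

Things in the scene. Friction and masses are not known exactly. Their poses are not given: they have to be found in the camera images.
- heel: Tall wooden shoe heel, D-shaped in plan, 56 mm long, 50 mm wide, 45 mm high (tallest of three), 60 to 130 g, upright on its black rubber lift. Origin: centre of its underside. +x points to its flat face, 28 mm ahead of the origin; the round back (radius 25 mm) ends 28 mm behind. Parallel flat sides at y = +/-25 mm from x = -3 to +28 mm. z up.
- heel_breast (a point): Bottom edge of the tall heel's flat face, at its middle: 28 mm from the heel's origin along its +x, at underside height. Axes as the heel.
- jig: Heel jig fixed to the bench: grey plate 230 mm (x) by 110 mm (y), its top (the bed) 15 mm up. Origin: centre of its underside. +x: pushing direction. Channel along x, 56 mm wide, between rails 10 mm high, 8 mm thick, from x = -105 mm to 0; open at -x. Spring housing x = 50 to 100 mm, 43 mm above the bed. The heel's origin is at x = -8 mm when home, and clear of the plunger below x = -23 mm.
- stops: The two steel stop posts of the jig (the hard stop), fixed; same origin and axes as the jig. Their faces stand at x = +20 mm; each is 10 mm wide, centred at y = +/-17 mm, 38 mm high above the bed.
- plunger (a joint): How far the sprung plunger is pushed back, in m: 0 fully out, grows along the jig's +x; 0.015 when a flat face against it meets the stop posts (the rod itself could go to 0.022). The spring pushes back with about 4 N at 0 and 10 N at 0.015 (400 N/m) and returns it to 0 when let go.
- plunger_tip (a point): Centre of the flat round tip (16 mm across) of the plunger, 22 mm above the bed; at the jig's x = +5 mm when fully out, y = 0. Axes as the jig.
- low_heel: Bystander: a low heel of the same plan (56 by 50 mm) but only 20 mm high. Origin at the centre of its underside.
- broad_heel: Bystander: a broader D-shaped heel, 66 by 64 mm, 28 mm high. Origin at the centre of its underside.
- spool_a: Bystander: wooden thread spool standing upright, 46 mm across, 56 mm high. Origin under its centre.
- spool_b: Bystander: a second thread spool of the same size. Origin under its centre.
- jar: Bystander: glue jar with a lid, 56 mm across, 75 mm high. Origin under its centre.
- hammer: Bystander: cobbler's hammer lying on the bench. Origin under the middle of it.
- tin: Bystander: flat round tack tin, 64 mm across, 34 mm high. Origin under its centre.
Mind the look-alikes: they are no part of the job. What is shaped like the heel but pink, red or turquoise is not meant.

How it is judged:
By the outcome, as a careful person would: the job done as asked, in the order asked, and still so for the second after the job is handed in, while the arm keeps its last pose, push and grip.
It also fails if it takes over 48 s, if anything falls off the work surface, if the arm or the gripper's body presses on something with over 40 N, if the wrist force passes 120 N, or if a joint passes its speed limit or range.

## Robot

A 6-joint arm with a two-finger parallel gripper is mounted at the origin on the work surface. World frame = base frame: x ahead of the robot, y to its left, z up, the work surface at z = 0. Lengths are in m, angles in rad, forces in N, time in s.
With the tool pointing down it reaches from about 0.15 to 0.775 m from the base axis. Payload 6.1 kg.
Tool frame: the origin (TCP) lies at the very end of the fingers, on their centre line; the grasp point (between the pads) lies 19 mm behind it (arm.grip_depth is the distance from the TCP to the grasp point, in m); z points along the fingers, y is the line along which they close (so a half turn about z gives the same grasp; the last joint's range is limited). The gripper opens to 85 mm and grips with 20 to 120 N. Pads are 22 mm wide; open, the fingers measure 114 mm over their backs; the gripper's body (76 mm by 85 mm) begins 54 mm behind the grasp point. The pads swing forward as they close: fully open they stand 13 mm farther back than shut.
Start: joints at [-1.28, 0.126, -0.04, 1.405, 0, 1.571], TCP at [0.151, -0.503, 0.231] pointing down, gripper open.
Joint ranges: [-2.72, 2.72], [-0.95, 1.95], [-1.27, 1.35], [-1.78, 2.02], [-1.46, 1.47], [-3.14, 3.14]. Speed limits (rad/s): [2.39, 2.39, 3.01, 3.14, 3.14, 3.14].

## Interface

Orientations are given as a unit quaternion [x, y, z, w].
In Python, from workcell import readout, optics, arm gives the robot as it stands.
- The arm moves only by the shell command python3 -m crank 'ROWS' [FORCE]. ROWS is JSON, a list of rows, each an object with "dr": the turn, a rotation vector about the world's x, y, z in units of 2 pi rad (1.0 is 2 pi rad), a list of three; "offset": the shift along the world's x, y, z in units of 0.4 m (1.0 is 0.4 m), a list of three; "hand": the gripper's target within -1 to 1 (shut at 1, half-way at 0, fully open at -1). A call has 1 to 20 rows; each row shifts and turns the commanded pose from where the row before left it; what a row does not reach is not made up. A row lasts 1/12 s, in which the tool goes at most 41.7 mm and 7.16 degrees, less where a joint would pass 70% of its speed; a pose out of reach is approached as far as the arm can. A call with a number of a shift or a turn outside -1 to 1 is refused whole. A call with a gripper value outside its range is refused whole. The fingers move at their own pace and stop on an object; FORCE is the grip in N (left out, the last holds). Time passes only in rows, so rows that do not move let the fingers close. It gives the time, the measured TCP pose, the force, the opening and the grip force at its end, in the units of the state.
- readout.get_state(): the state, without advancing time (a new reading comes with each control period).
- optics.get_image(name): name is "scene" or "top" or "wrist"; returns a dict with "pixels" (400x640x3 uint8, red, green, blue), "range_z" (400x640 float32, m along the optical axis (not along the pixel's ray), 0 where there is no reading), "intrinsics" (3x3 intrinsics, pixels), "eye" and "orientation" of the camera in the world; the wrist camera has in their place "mount" (4x4, takes a point from camera to tool coordinates, whose origin is the TCP and whose axes are the flange's). Camera axes: x right, y down, z forward; pixel columns grow to the right and rows downward; lengths in m; the calibration is good to about 2 mm. A picture is of the moment at which its call begins: read the wrist's pose just before it.
- arm.hand_in(): hands the job in; it is judged then, once.
The state is a dict: "t": time; "q": joint angles; "qvel": joint speeds; "tau": joint torques, N m; "eef_pos": TCP position; "tcp_rot": TCP orientation; "ft_force": force on the tool from outside, world axes, zero at the start; "torque": the same for the moment, N m; "gripper_width": opening from 0.0 (shut) to 1.0 (fully open); "gripper_force": force on a finger pad.
Only numpy, scipy, OpenCV 4.12 (cv2) and the standard library are available. Lean on these libraries where they do the work, as an engineer would, in place of code of your own. Each camera call takes 0.05 s, during which the arm holds its last target. There are 200 camera calls.

## Working session

There is one attempt and no reset: what is moved stays moved. The work goes in short steps, Python scripts to look and compute and a shell command to move; the robot and the scene stay as the last step left them, time stands still between calls to the robot, and variables do not carry over. Pictures are saved under pics/ and viewed, at most 10 in all, crops included, and the job is handed in when it is done.

```bash
mkdir -p pics
cat > h.py <<'E'
import numpy as np, cv2
from scipy.spatial.transform import Rotation as R
from workcell import readout, optics, arm
def grab(n):
    s=readout.get_state(); im=optics.get_image(n)
    K=np.array(im["intrinsics"]); d=im["range_z"]
    if n=="wrist":
        M=np.array(im["mount"]); T=np.eye(4); T[:3,:3]=R.from_quat(s["tcp_rot"]).as_matrix(); T[:3,3]=s["eef_pos"]; T=T@M
    else:
        T=np.eye(4); o=np.array(im["orientation"]); T[:3,:3]=o if o.shape==(3,3) else R.from_quat(o).as_matrix(); T[:3,3]=im["eye"]
    v,u=np.mgrid[:400,:640]
    P=np.stack([(u-K[0,2])/K[0,0]*d,(v-K[1,2])/K[1,1]*d,d],-1)@T[:3,:3].T+T[:3,3]
    P[d==0]=np.nan
    return im["pixels"],P
def save(n,px): cv2.imwrite("pics/"+n+".png",px[...,::-1])
E
python3 - <<'E'
from h import *
print(readout.get_state())
for n in("top","scene"):
    px,P=grab(n); save(n+"0",px); np.savez("/tmp/"+n,px=px,P=P); print(n,np.nanmin(P,(0,1)),np.nanmax(P,(0,1)),P[200,320])
E
```

```text
{'t': 0.0, 'q': array([-1.28000348e+00,  1.26400595e-01, -4.05820555e-02,  1.40538323e+00,
       -1.50095667e-06,  1.57083409e+00]), 'qvel': array([-7.03318669e-04, -4.35844074e-04, -8.53650443e-04, -2.83311833e-04,
       -1.15929062e-03,  2.92134299e-05]), 'tau': array([-1.31251501e-03, -4.35920620e+01,  3.52918410e+01,  1.74807385e-02,
       -9.55303881e-05, -5.11347849e-06]), 'eef_pos': array([ 0.1504122 , -0.50258772,  0.23052953]), 'tcp_rot': array([ 9.89450978e-01,  1.44865957e-01, -1.14459524e-04, -7.76386524e-04]), 'ft_force': array([-0.48097156, -0.14275183, -0.13234454]), 'torque': array([-0.03128079,  0.02762969, -0.00859084]), 'gripper_force': 0.0, 'gripper_width': 1.0002298838794275}
top [-0.01259854 -1.5822522  -0.76971285] [1.4162013  1.63907017 0.40169483] [ 0.54863145  0.02332672 -0.00261071]
scene [-1.47928565 -1.89011869 -0.76859917] [1.41088475 0.80627102 0.46450733] [ 0.52467875  0.0062098  -0.00127051]
```

View pics/top0.png

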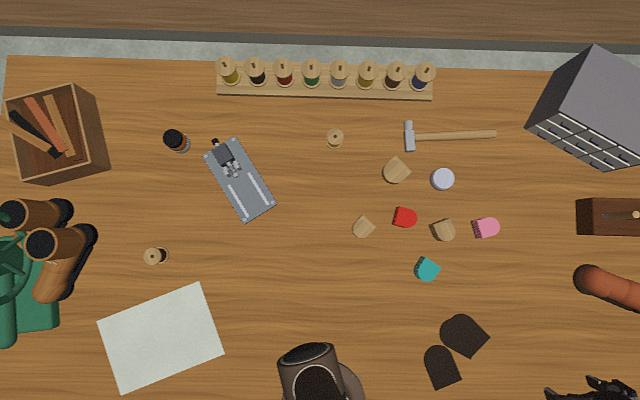

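View pics/scene0.png

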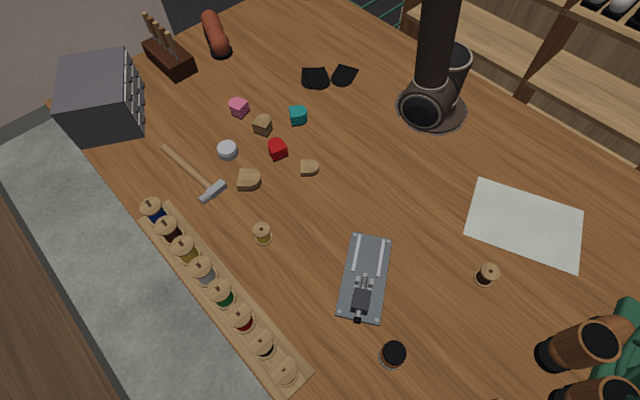

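Top view shows three wooden heels: (363,227), (397,170) broad, and (444,230). The jig is at (240,180), with its open end lower right and its housing upper left. I'll check heights and make a crop.

Run:
```python
from h import *
z=np.load("/tmp/top.npz"); px,P=z["px"],z["P"]
for u,v in((363,227),(397,170),(444,230)):
    print((u,v),P[v,u].round(4), 'ztop', np.nanpercentile(P[v-20:v+20,u-17:u+17,2],97).round(4))
def topfit(box,lo,hi):
    u0,v0,u1,v1=box; Q=P[v0:v1,u0:u1].reshape(-1,3); Q=Q[(Q[:,2]>lo)&(Q[:,2]<hi)]
    r=cv2.minAreaRect((Q[:,:2]*1000).astype(np.float32)); return len(Q),np.median(Q[:,2]),r,cv2.boxPoints(r).round(1)
print('heel',topfit((425,212,465,248),.035,.055))
print('jig',topfit((198,130,282,228),.008,.020))
a=cv2.resize(px[205:255,420:470],(400,400),interpolation=cv2.INTER_CUBIC)
b=cv2.resize(px[130:230,195:285],(360,400),interpolation=cv2.INTER_CUBIC)
save("crop1",np.hstack([a,b]))
z=np.load("/tmp/scene.npz");px,P=z["px"],z["P"]
print('heel scene',topfit((245,108,280,140),.036,.055))
print('jig scene',topfit((330,228,396,328),.008,.020))
```

```text
(363, 227) [ 0.475  -0.0968  0.0235] ztop 0.0222
(397, 170) [ 0.6353 -0.1879  0.0304] ztop 0.0306
(444, 230) [ 0.4724 -0.313   0.0452] ztop 0.047
heel (366, np.float64(0.04489598879410506), ((470.78961181640625, -317.0311279296875), (56.43785095214844, 51.233272552490234), 22.592973709106445), array([[ 434.9, -304.2],
       [ 454.6, -351.5],
       [ 506.7, -329.8],
       [ 487. , -282.5]], dtype=float32))
jig (2441, np.float64(0.01452342274738494), ((600.181640625, 251.30650329589844), (230.93341064453125, 110.39204406738281), 33.571800231933594), array([[473.5, 233.4],
       [534.5, 141.5],
       [726.9, 269.2],
       [665.9, 361.1]], dtype=float32))
heel scene (241, np.float64(0.04382854264896319), ((489.3942565917969, -286.1687927246094), (119.92971801757812, 63.25634002685547), 67.12570190429688), array([[ 436.9, -329.1],
       [ 495.2, -353.7],
       [ 541.8, -243.2],
       [ 483.6, -218.6]], dtype=float32))
jig scene (2844, np.float64(0.014017625122429711), ((599.8651123046875, 253.23431396484375), (231.02725219726562, 109.9334716796875), 33.555702209472656), array([[473.2, 235.2],
       [534. , 143.6],
       [726.5, 271.3],
       [665.7, 362.9]], dtype=float32))
```

View pics/crop1.png

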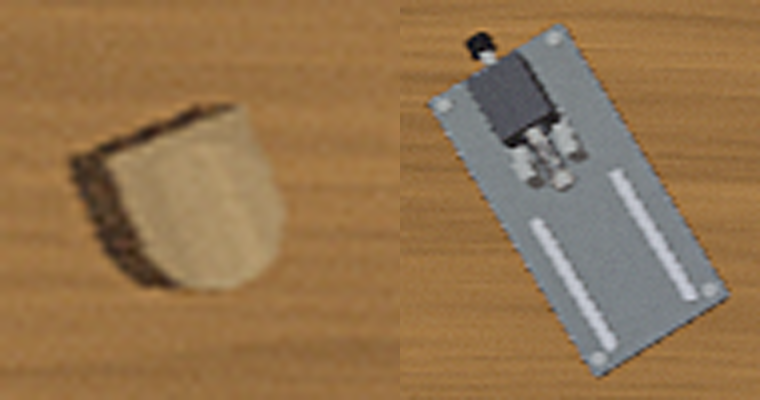

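Candidates by depth: (363,227) is 22 mm high (low), (397,170) is 30 mm (broad), and (444,230) is 45 mm with a 56×51 plan. The last is the tall heel, and the crop confirms it: plain wood, black lift, flat face up and slightly left (yaw ≈ 22.6°). The jig is at (0.600, 0.252), yaw 33.56°, plunger towards upper left. Next I move above the heel.

```bash
python3 -m crank '[{"dr":[0,0,0.00138],"offset":[0.0688,0.0394,-0.0168],"hand":-1},{"dr":[0,0,0.00138],"offset":[0.0688,0.0394,-0.0168],"hand":-1},{"dr":[0,0,0.00138],"offset":[0.0688,0.0394,-0.0168],"hand":-1},{"dr":[0,0,0.00138],"offset":[0.0688,0.0394,-0.0168],"hand":-1},{"dr":[0,0,0.00138],"offset":[0.0688,0.0394,-0.0168],"hand":-1},{"dr":[0,0,0.00138],"offset":[0.0688,0.0394,-0.0168],"hand":-1},{"dr":[0,0,0.00138],"offset":[0.0688,0.0394,-0.0168],"hand":-1},{"dr":[0,0,0.00138],"offset":[0.0688,0.0394,-0.0168],"hand":-1},{"dr":[0,0,0.00138],"offset":[0.0688,0.0394,-0.0168],"hand":-1},{"dr":[0,0,0.00138],"offset":[0.0688,0.0394,-0.0168],"hand":-1},{"dr":[0,0,0.00138],"offset":[0.0688,0.0394,-0.0168],"hand":-1},{"dr":[0,0,0.00138],"offset":[0.0688,0.0394,-0.0168],"hand":-1},{"dr":[0,0,0],"offset":[0,0,0],"hand":-1},{"dr":[0,0,0],"offset":[0,0,0],"hand":-1}]' 40
cat >> h.py <<'E'
def tcp():
    s=readout.get_state(); X=R.from_quat(s["tcp_rot"]).as_matrix()
    return s["t"],s["eef_pos"].round(4),"yaw",round(float(np.degrees(np.arctan2(X[1,0],X[0,0]))),2),"tilt",X[:2,2].round(4),"q",s["q"].round(2),"F",s["ft_force"].round(2),"grip",s["gripper_width"],s["gripper_force"]
def rect(P,m):
    Q=P[m]; r=cv2.minAreaRect((Q[:,:2]*1000).astype(np.float32)); return len(Q),np.median(Q[:,2]).round(4),r,cv2.boxPoints(r).round(1).tolist()
E
python3 - <<'E'
from h import *
print(tcp()); px,P=grab("wrist"); save("w1",px)
m=(P[...,2]>.036)&(P[...,2]<.055)&(np.hypot(P[...,0]-.471,P[...,1]+.317)<.05)
print(rect(P,m))
E
```

```text
t: 1.27
eef_pos: [0.4813, -0.3126, 0.1494]
tcp_rot: [0.98, 0.198, -0.001, -0.001]
ft_force: [-0.1, -0.9, 0.0]
gripper_width: 0.995
gripper_force: 0.0
(1.2667, array([ 0.4813, -0.3126,  0.1494]), 'yaw', 22.78, 'tilt', array([-0.002 ,  0.0011]), 'q', array([-0.58,  0.23, -0.09,  1.25, -0.  ,  2.17]), 'F', array([-0.06, -0.91,  0.02]), 'grip', 0.9951579572397838, 0.0)
(3447, np.float64(0.0442), ((470.890625, -315.9700927734375), (56.228294372558594, 50.225196838378906), 23.480823516845703), [[435.1000061035156, -304.1000061035156], [455.1000061035156, -350.20001220703125], [506.70001220703125, -327.79998779296875], [486.70001220703125, -281.70001220703125]])
```

View pics/w1.png

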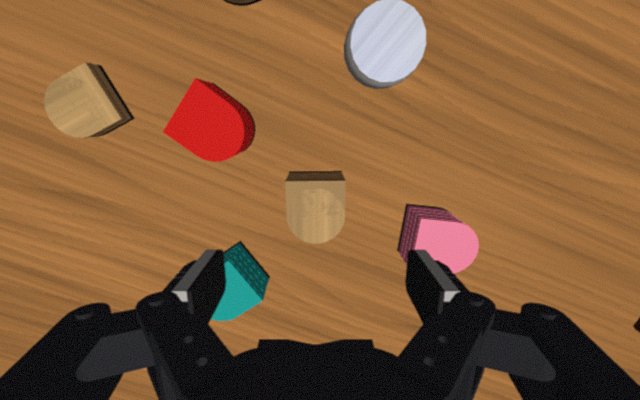

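The wrist view shows the tall heel at (315,207), flat face up (away), with the turquoise (235,280) and pink (440,240) decoys on either side. I'll check finger clearance before descending.

Run:
```python
from h import *
c=np.array([.4709,-.3165]); a=np.radians(23.3); ex=np.array([np.cos(a),np.sin(a)]); ey=np.array([-ex[1],ex[0]])
for n in("top","wrist"):
    if n=="top": P=np.load("/tmp/top.npz")["P"]
    else: px,P=grab("wrist")
    Q=P[(P[...,2]>.008)&(P[...,2]<.06)]; d=Q[:,:2]-c; x=d@ex; y=d@ey
    for s in(1,-1):
        m=(y*s>29)&0 if 0 else (y*s>.029)&(y*s<.1)&(abs(x)<.08)
        q=np.c_[x,y*s][m]
        for lo in(-60,-50,-40,-30,-20,-10,0,10,20,30):
            k=(q[:,0]*1000>=lo)&(q[:,0]*1000<lo+10)
            if k.sum()>3: print(n,s,lo,'min y',(np.percentile(q[k,1],3)*1000).round(1),k.sum())
```

```text
top 1 -60 min y 70.3 56
top 1 -50 min y 75.5 19
top -1 -60 min y 84.9 24
top -1 -50 min y 85.3 35
top -1 -40 min y 87.1 39
top -1 -30 min y 88.4 31
top -1 -20 min y 89.3 37
top -1 -10 min y 90.0 14
wrist 1 -60 min y 68.0 362
wrist 1 -50 min y 74.6 248
wrist -1 -60 min y 83.6 49
wrist -1 -50 min y 84.2 94
wrist -1 -40 min y 85.6 227
wrist -1 -30 min y 86.7 295
wrist -1 -20 min y 87.9 293
wrist -1 -10 min y 89.0 240
```

Fingers are clear. Descend and grip.

```bash
python3 -m crank '[{"dr":[0,0,0.0014],"offset":[-0.003,0,-0.0573],"hand":-1},{"dr":[0,0,0],"offset":[0,0,-0.0573],"hand":-1},{"dr":[0,0,0],"offset":[0,0,-0.0573],"hand":-1},{"dr":[0,0,0],"offset":[0,0,-0.0573],"hand":-1},{"dr":[0,0,0],"offset":[0,0,-0.0573],"hand":-1},{"dr":[0,0,0],"offset":[0,0,-0.0573],"hand":-1},{"dr":[0,0,0],"offset":[0,0,0],"hand":-1},{"dr":[0,0,0],"offset":[0,0,0],"hand":0.0},{"dr":[0,0,0],"offset":[0,0,0],"hand":0.3},{"dr":[0,0,0],"offset":[0,0,0],"hand":1},{"dr":[0,0,0],"offset":[0,0,0],"hand":1},{"dr":[0,0,0],"offset":[0,0,0],"hand":1},{"dr":[0,0,0],"offset":[0,0,0],"hand":1},{"dr":[0,0,0],"offset":[0,0,0],"hand":1},{"dr":[0,0,0],"offset":[0,0,0],"hand":1}]' 60; python3 -c "from h import *;print(tcp())"
```

```text
t: 2.62
eef_pos: [0.4808, -0.3149, 0.0155]
tcp_rot: [0.98, 0.2, 0.001, 0.002]
ft_force: [-0.4, -1.2, 6.7]
gripper_width: 0.573
gripper_force: 63.3
(2.6167, array([ 0.4808, -0.3149,  0.0155]), 'yaw', 23.12, 'tilt', array([ 0.003 , -0.0026]), 'q', array([-0.58,  0.3 , -0.31,  0.96, -0.  ,  2.16]), 'F', array([-0.43, -1.2 ,  6.67]), 'grip', 0.572778915265719, 63.34886311087757)
```

```bash
python3 -m crank '[{"dr":[0,0,0],"offset":[0,0,0.02],"hand":1},{"dr":[0,0,0],"offset":[0,0,0.05],"hand":1},{"dr":[0,0,0],"offset":[0,0,0.06],"hand":1},{"dr":[0,0,0],"offset":[0,0,0.06],"hand":1},{"dr":[0,0,0],"offset":[0,0,0.06],"hand":1},{"dr":[0,0,0],"offset":[0,0,0.05],"hand":1},{"dr":[0,0,0],"offset":[0,0,0],"hand":1},{"dr":[0,0,0],"offset":[0,0,0],"hand":1}]' 60
python3 - <<'E'
from h import *
print(tcp()); px,P=grab("wrist"); save("w2",px)
s=readout.get_state(); X=R.from_quat(s["tcp_rot"]).as_matrix()
L=(P-s["eef_pos"])@X   # tool coords
m=(L[...,2]>-.06)&(L[...,2]<.05)&(abs(L[...,0])<.06)&(abs(L[...,1])<.024)
Q=L[m]*1000; print(len(Q)); 
for k in range(3): print(np.percentile(Q[:,k],[0.5,2,25,50,75,98,99.5]).round(1))
E
```

```text
t: 3.28
eef_pos: [0.4803, -0.3142, 0.1348]
tcp_rot: [0.98, 0.201, 0.001, 0.001]
ft_force: [0.9, 0.2, -1.1]
gripper_width: 0.57
gripper_force: 62.5
(3.2833, array([ 0.4803, -0.3142,  0.1348]), 'yaw', 23.14, 'tilt', array([ 0.0026, -0.0017]), 'q', array([-0.58,  0.23, -0.12,  1.21,  0.  ,  2.16]), 'F', array([ 0.93,  0.2 , -1.05]), 'grip', 0.5695354877610239, 62.480117389932275)
14167
[-26.2 -24.5  -9.1   5.8  18.6  19.4  19.6]
[-23.8 -23.  -11.9   0.   11.8  23.   23.7]
[-31.9 -31.4 -30.5 -30.  -29.    9.8  13.4]
```

View pics/w2.png

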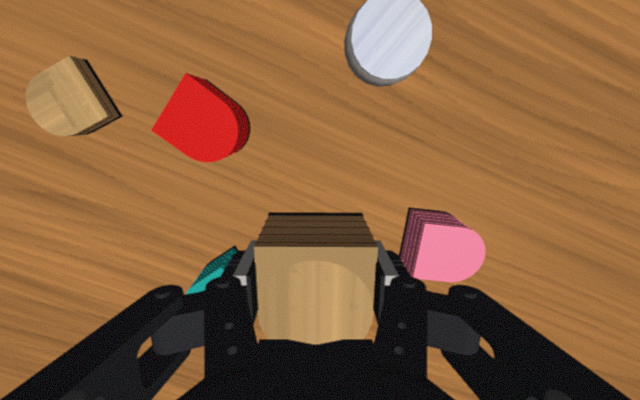

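The heel is held squarely: top edge at (255–378, 247), flat face ahead at tool x ≈ +19 mm, underside 15 mm beyond the TCP. Now I carry it over the channel entrance.

```bash
python3 -m crank '[{"dr":[0,0,0.0016],"offset":[0.0107,0.0748,0],"hand":1},{"dr":[0,0,0.0016],"offset":[0.0107,0.0748,0],"hand":1},{"dr":[0,0,0.0016],"offset":[0.0107,0.0748,0],"hand":1},{"dr":[0,0,0.0016],"offset":[0.0107,0.0748,0],"hand":1},{"dr":[0,0,0.0016],"offset":[0.0107,0.0748,0],"hand":1},{"dr":[0,0,0.0016],"offset":[0.0107,0.0748,0],"hand":1},{"dr":[0,0,0.0016],"offset":[0.0107,0.0748,0],"hand":1},{"dr":[0,0,0.0016],"offset":[0.0107,0.0748,0],"hand":1},{"dr":[0,0,0.0016],"offset":[0.0107,0.0748,0],"hand":1},{"dr":[0,0,0.0016],"offset":[0.0107,0.0748,0],"hand":1},{"dr":[0,0,0.0016],"offset":[0.0107,0.0748,0],"hand":1},{"dr":[0,0,0.0016],"offset":[0.0107,0.0748,0],"hand":1},{"dr":[0,0,0.0016],"offset":[0.0107,0.0748,0],"hand":1},{"dr":[0,0,0.0016],"offset":[0.0107,0.0748,0],"hand":1},{"dr":[0,0,0.0016],"offset":[0.0107,0.0748,0],"hand":1},{"dr":[0,0,0.0016],"offset":[0.0107,0.0748,0],"hand":1},{"dr":[0,0,0.0016],"offset":[0.0107,0.0748,0],"hand":1},{"dr":[0,0,0.0016],"offset":[0.0107,0.0748,0],"hand":1},{"dr":[0,0,0],"offset":[0,0,0],"hand":1},{"dr":[0,0,0],"offset":[0,0,0],"hand":1}]' 60
cat > m.py <<'E'
from h import *
print(tcp()); px,P=grab("wrist"); save("w3",px)
s=readout.get_state(); X=R.from_quat(s["tcp_rot"]).as_matrix(); L=(P-s["eef_pos"])@X
# heel in tool frame: face plane and top
f=(abs(L[...,1])<.020)&(L[...,0]>.016)&(L[...,0]<.024)&(L[...,2]>-.026)&(L[...,2]<.010)
A=np.c_[L[f][:,1:],np.ones(f.sum())]; c=np.linalg.lstsq(A,L[f][:,0],rcond=None)[0]
print("face n",f.sum(),"slope y,z deg",np.degrees(c[:2]).round(2),"x0",c[2]*1000)
t=(abs(L[...,1])<.022)&(L[...,0]<.015)&(L[...,0]>-.01)&(L[...,2]<-.025)
A=np.c_[L[t][:,:2],np.ones(t.sum())]; c=np.linalg.lstsq(A,L[t][:,2],rcond=None)[0]
print("top slope x,y deg",np.degrees(c[:2]).round(2),"z0",c[2]*1000)
# jig: rails from wrist and from the top camera
for n,P in(("wrist",P),("top",grab("top")[1])):
    a=np.radians(33.56); ex=np.array([np.cos(a),np.sin(a)]); ey=np.array([-ex[1],ex[0]])
    d=P[...,:2]-[.600,.2523]; x=d@ex; y=d@ey; z=P[...,2]
    for lab,lo,hi in(("rail",.0205,.029),("bed",.010,.0175)):
      for s in(1,-1):
        m=(z>lo)&(z<hi)&(x>-.10)&(x<-.005)&(y*s>.022)&(y*s<.060 if lab=="bed" else y*s<.042)
        if m.sum()>30:
            p=np.polyfit(x[m],y[m],1); print(n,lab,s,m.sum(),"y pct1/50/99",(np.percentile(y[m],[1,50,99])*1e3).round(1),"x",(np.percentile(x[m],[1,99])*1e3).round(1),"fit deg",np.degrees(p[0]).round(2))
    m=(z>.040)&(z<.07)&(x>.015)&(x<.11)&(abs(y)<.04)
    if m.sum()>30:
        print(n,"housing/stops",m.sum(),"x",(np.percentile(x[m],[1,99])*1e3).round(1),"y",(np.percentile(y[m],[1,99])*1e3).round(1))
E
python3 m.py
```

```text
t: 5.0
eef_pos: [0.5556, 0.2258, 0.1311]
tcp_rot: [0.957, 0.289, -0.002, 0.0]
ft_force: [-0.0, -0.5, -1.3]
gripper_width: 0.574
gripper_force: 62.5
(5.0, array([0.5556, 0.2258, 0.1311]), 'yaw', 33.65, 'tilt', array([-0.003 , -0.0014]), 'q', array([ 0.39,  0.29, -0.06,  1.23, -0.  ,  2.94]), 'F', array([-0.04, -0.46, -1.29]), 'grip', 0.5740072349656163, 62.50631793751381)
face n 2419 slope y,z deg [-0.33 -0.18] x0 19.28567612329719
top slope x,y deg [-153.1     6.31] z0 -35.385157180801436
wrist rail 1 684 y pct1/50/99 [29.  32.9 37. ] x [-61.6  -5.2] fit deg 0.14
wrist rail -1 695 y pct1/50/99 [-34.8 -30.7 -26.8] x [-62.5  -5.2] fit deg 0.01
wrist bed 1 2123 y pct1/50/99 [22.3 44.3 55.8] x [-81.4  -5.4] fit deg -4.59
wrist bed -1 2055 y pct1/50/99 [-53.5 -43.6 -22.3] x [-87.1  -5.3] fit deg 4.86
wrist housing/stops 5480 x [18.1 85.8] y [-19.4  21.5]
top rail 1 37 y pct1/50/99 [26.9 31.4 35. ] x [-99.5 -63.5] fit deg 1.71
top rail -1 77 y pct1/50/99 [-37.1 -33.1 -29. ] x [-99.  -30.3] fit deg 0.09
top bed 1 128 y pct1/50/99 [22.8 45.5 53.6] x [-99.4 -41.8] fit deg 9.71
top bed -1 207 y pct1/50/99 [-56.  -44.  -22.2] x [-98.9 -26.3] fit deg -3.45
top housing/stops 96 x [19.8 92.8] y [-22.6  -7.1]
```

View pics/w3.png

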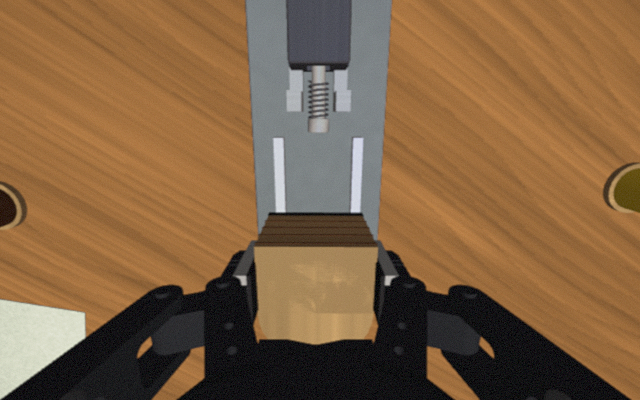

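The view shows the channel straight ahead: rails at columns 273–285 and 351–364, plunger at (317,125), fully out. I'll measure the heel's lateral position in the same camera so the mount error cancels.

Run:
```python
from h import *
px,P=grab("wrist"); s=readout.get_state(); X=R.from_quat(s["tcp_rot"]).as_matrix(); L=(P-s["eef_pos"])@X*1000
for r in (252,262,225):
  for cs in (range(250,268,2),range(366,386,2)): print(r,[(c,L[r,c].round(1).tolist()) for c in cs][::1])
t=np.zeros(L.shape[:2],bool); t[255:330,265:368]=1
A=np.c_[L[t][:,:2],np.ones(t.sum())]; c=np.linalg.lstsq(A,L[t][:,2],rcond=None)[0]
print("top slope deg",np.degrees(c[:2]).round(2),c[2])
# rails in tool frame at rows 150..205
for r in(150,175,200):
  row=L[r]; w=P[r,:,2]; k=np.where((w>.0205)&(w<.029)&(abs(row[:,1])<50))[0]; print(r,k.min(),k.max(),np.sort(row[k,1])[[0,-1]].round(1), 'mid',((row[k,1].min()+row[k,1].max())/2).round(2),'x',np.median(row[k,0]).round(1))
m=(P[...,2]>.030)&(P[...,2]<.046)&(L[...,0]>40)&(L[...,0]<75)&(abs(L[...,1])<9)
print("plunger",m.sum(),np.percentile(L[m],[2,50,98],axis=0).round(1))
for sg in(1,-1):
  m=(P[...,2]>.045)&(P[...,2]<.058)&(L[...,0]>60)&(L[...,0]<95)&(L[...,1]*sg>10)&(L[...,1]*sg<25)
  print("post",m.sum(),np.percentile(L[m],[2,50,98],axis=0).round(1).tolist())
```

```text
252 [(250, [11.8, -29.9, -18.8]), (252, [12.1, -28.8, -19.4]), (254, [12.2, -27.9, -19.6]), (256, [16.6, -25.1, -28.8]), (258, [15.7, -24.6, -27.0]), (260, [16.7, -23.4, -29.1]), (262, [16.4, -22.7, -28.6]), (264, [16.1, -22.0, -28.0]), (266, [16.6, -21.0, -28.8])]
252 [(366, [16.2, 19.4, -28.1]), (368, [16.4, 20.2, -28.5]), (370, [16.1, 21.1, -28.0]), (372, [16.3, 21.8, -28.2]), (374, [16.1, 22.7, -27.9]), (376, [16.5, 23.4, -28.6]), (378, [12.2, 26.2, -19.6]), (380, [11.5, 27.4, -18.2]), (382, [11.8, 28.1, -18.9]), (384, [11.8, 29.0, -18.9])]
262 [(250, [11.9, -27.8, -28.5]), (252, [11.8, -27.1, -28.3]), (254, [11.5, -26.4, -27.6]), (256, [12.1, -25.3, -28.7]), (258, [11.4, -24.8, -27.5]), (260, [12.3, -23.6, -29.2]), (262, [12.1, -22.9, -28.8]), (264, [12.7, -21.8, -30.0]), (266, [11.9, -21.3, -28.4])]
262 [(366, [11.6, 19.7, -27.8]), (368, [11.9, 20.4, -28.5]), (370, [12.0, 21.2, -28.6]), (372, [11.5, 22.2, -27.7]), (374, [11.7, 22.9, -28.0]), (376, [11.7, 23.8, -28.0]), (378, [11.6, 24.6, -27.9]), (380, [11.5, 25.5, -27.6]), (382, [12.2, 26.0, -29.1]), (384, [12.2, 26.8, -29.0])
[... 454 characters left out ...]
, [-32.2, 58.8, 132.8]), (380, [-32.1, 60.6, 132.5]), (382, [-31.8, 62.3, 131.6]), (384, [-32.1, 64.5, 132.6])]
 ** On entry to DLASCL parameter number  4 had an illegal value
 ** On entry to DLASCL parameter number  4 had an illegal valueTraceback (most recent call last):
  File "<stdin>", line 6, in <module>
    x, resids, rank, s = _umath_linalg.lstsq(a, b, rcond,
                         ~~~~~~~~~~~~~~~~~~~^^^^^^^^^^^^^
                                             signature=signature)
                                             ^^^^^^^^^^^^^^^^^^^^
    raise LinAlgError("SVD did not converge in Linear Least Squares")
numpy.linalg.LinAlgError: SVD did not converge in Linear Least Squares
```

Run:
```python
from h import *
px,P=grab("wrist"); s=readout.get_state(); X=R.from_quat(s["tcp_rot"]).as_matrix(); L=(P-s["eef_pos"])@X*1000
t=np.zeros(L.shape[:2],bool); t[255:325,265:368]=1; t&=np.isfinite(L[...,0])&(L[...,2]<-20)
A=np.c_[L[t][:,:2],np.ones(t.sum())]; c=np.linalg.lstsq(A,L[t][:,2],rcond=None)[0]
print("top",t.sum(),"slope deg",np.degrees(c[:2]).round(2),c[2])
for r in(150,175,200):
  row=L[r]; w=P[r,:,2]; k=np.where((w>.0205)&(w<.029)&(abs(row[:,1])<50))[0]; print(r,k.min(),k.max(),np.sort(row[k,1])[[0,-1]].round(1), 'mid',((row[k,1].min()+row[k,1].max())/2).round(2),'x',np.median(row[k,0]).round(1))
m=(P[...,2]>.030)&(P[...,2]<.046)&(L[...,0]>40)&(L[...,0]<75)&(abs(L[...,1])<12)
print("plunger",m.sum(),np.nanpercentile(L[m],[2,50,98],axis=0).round(1))
for sg in(1,-1):
  m=(P[...,2]>.045)&(P[...,2]<.058)&(L[...,0]>60)&(L[...,0]<95)&(L[...,1]*sg>10)&(L[...,1]*sg<25)
  print("post",m.sum(),np.nanpercentile(L[m],[2,50,98],axis=0).round(1).tolist())
```

```text
top 7182 slope deg [0.1  0.17] -28.453109256647064
150 272 359 [-36.3  34.5] mid -0.86 x 41.8
175 273 358 [-36.2  34.6] mid -0.79 x 21.1
200 275 357 [-35.4  34.5] mid -0.44 x -0.5
plunger 469 [[57.9 -8.7 87.6]
 [65.8 -1.2 90.4]
 [74.9  6.3 96.5]]
post 318 [[73.3, 11.0, 79.1], [79.9, 15.8, 80.4], [86.5, 20.9, 86.6]]
post 321 [[73.0, -22.6, 78.8], [80.0, -17.7, 80.3], [86.5, -13.0, 85.4]]
```

Run:
```python
from h import *
print(tcp()); px,P=grab("wrist"); s=readout.get_state(); X=R.from_quat(s["tcp_rot"]).as_matrix()
m=(P[...,2]>.0205)&(P[...,2]<.029); m[:145]=0; m[205:]=0; m[:,:260]=0; m[:,372:]=0
print(rect(P,m), s["eef_pos"]); 
l=m.copy(); l[:,318:]=0; r=m.copy(); r[:,:318]=0
for k in(l,r): print(np.degrees(np.arctan(np.polyfit(P[k][:,0],P[k][:,1],1)[0])), P[k].mean(0))
```

```text
(5.2, array([0.5562, 0.2235, 0.1326]), 'yaw', 33.42, 'tilt', array([-0.0012, -0.0007]), 'q', array([ 0.38,  0.28, -0.06,  1.23, -0.  ,  2.94]), 'F', array([ 0.11, -1.14, -0.92]), 'grip', 0.5785816564035434, 62.503126485971734)
(1210, np.float64(0.0242), ((572.6817016601562, 235.502685546875), (51.22111892700195, 72.18486785888672), 33.44772720336914), [[531.4000244140625, 251.5], [571.2000122070312, 191.3000030517578], [613.9000244140625, 219.5], [574.2000122070312, 279.70001220703125]]) [0.55634749 0.22350218 0.13288472]
32.483003093081635 [0.5561742  0.26270166 0.02417719]
32.45702342595902 [0.59109328 0.20955531 0.0240589 ]
```

Heel and channel are aligned within about 0.3 mm laterally and 0.1° in yaw. The face is about 39 mm short of the plunger. Lower.

```bash
python3 -m crank '[{"dr":[0,0,0],"offset":[0,0,-0.04],"hand":1},{"dr":[0,0,0],"offset":[0,0,-0.04],"hand":1},{"dr":[0,0,0],"offset":[0,0,-0.04],"hand":1},{"dr":[0,0,0],"offset":[0,0,-0.04],"hand":1},{"dr":[0,0,0],"offset":[0,0,-0.04],"hand":1},{"dr":[0,0,0],"offset":[0,0,-0.03],"hand":1},{"dr":[0,0,0],"offset":[0,0,0],"hand":1},{"dr":[0,0,0],"offset":[0,0,0],"hand":1},{"dr":[0,0,0],"offset":[0,0,0],"hand":1}]' 60; python3 -c "from h import *;print(tcp())"
```

```text
t: 6.0
eef_pos: [0.5572, 0.2246, 0.0421]
tcp_rot: [0.958, 0.288, 0.001, -0.0]
ft_force: [-0.6, 0.5, -0.5]
gripper_width: 0.571
gripper_force: 62.5
(6.0, array([0.5572, 0.2246, 0.0421]), 'yaw', 33.46, 'tilt', array([0.0011, 0.0004]), 'q', array([ 0.38,  0.33, -0.21,  1.04, -0.  ,  2.94]), 'F', array([-0.63,  0.52, -0.52]), 'grip', 0.5709981153320263, 62.53694485989399)
```

```bash
python3 -m crank '[{"dr":[0,0,0],"offset":[0,0,-0.008],"hand":1},{"dr":[0,0,0],"offset":[0,0,-0.008],"hand":1},{"dr":[0,0,0],"offset":[0,0,-0.006],"hand":1},{"dr":[0,0,0],"offset":[0,0,-0.005],"hand":1},{"dr":[0,0,0],"offset":[0,0,-0.003],"hand":1},{"dr":[0,0,0],"offset":[0,0,0],"hand":1},{"dr":[0,0,0],"offset":[0,0,0],"hand":1}]' 60
python3 - <<'E'
from h import *
print(tcp()); px,P=grab("wrist"); save("w4",px)
E
```

```text
t: 6.58
eef_pos: [0.5567, 0.2249, 0.0305]
tcp_rot: [0.958, 0.288, 0.001, 0.0]
ft_force: [-3.1, -0.5, 9.2]
gripper_width: 0.574
gripper_force: 63.5
(6.5833, array([0.5567, 0.2249, 0.0305]), 'yaw', 33.5, 'tilt', array([0.001 , 0.0003]), 'q', array([ 0.38,  0.34, -0.22,  1.01, -0.  ,  2.94]), 'F', array([-3.1 , -0.54,  9.18]), 'grip', 0.5741448497331245, 63.48707406199537)
```

View pics/w4.png

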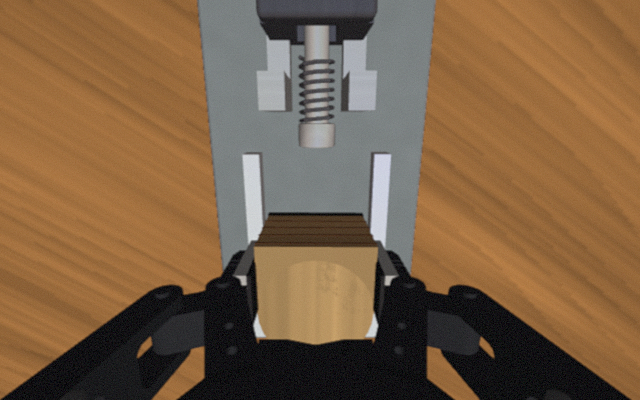

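The heel stands on the bed between the rails (243–262 and 372–390); the plunger (317,135) is still fully out. Now slide.

```bash
python3 -m crank '[{"dr":[0,0,0],"offset":[0,0,0.001],"hand":1},{"dr":[0,0,0],"offset":[0.0078,0.0052,0],"hand":1},{"dr":[0,0,0],"offset":[0.0078,0.0052,0],"hand":1},{"dr":[0,0,0],"offset":[0.0078,0.0052,0],"hand":1},{"dr":[0,0,0],"offset":[0.0078,0.0052,0],"hand":1},{"dr":[0,0,0],"offset":[0.0078,0.0052,0],"hand":1},{"dr":[0,0,0],"offset":[0.0078,0.0052,0],"hand":1},{"dr":[0,0,0],"offset":[0.0078,0.0052,0],"hand":1},{"dr":[0,0,0],"offset":[0.0078,0.0052,0],"hand":1},{"dr":[0,0,0],"offset":[0,0,0],"hand":1},{"dr":[0,0,0],"offset":[0,0,0],"hand":1}]' 70
cat > n.py <<'E'
from h import *
print(tcp()); s=readout.get_state(); ex=np.array([.834,.552]); ey=np.array([-.552,.834])
d=s["eef_pos"][:2]-[.5567,.2249]; print("travel mm",d@ex*1e3,"lat",d@ey*1e3,"F along",s["ft_force"][:2]@ex,"lat",s["ft_force"][:2]@ey)
px,P=grab("wrist"); X=R.from_quat(s["tcp_rot"]).as_matrix(); L=(P-s["eef_pos"])@X*1000; z=P[...,2]
for sg in(1,-1):
  m=(z>.045)&(z<.060)&(L[...,0]>17)&(L[...,0]<75)&(L[...,1]*sg>10)&(L[...,1]*sg<24); m[215:]=0
  if m.sum()>20: print("post",m.sum(),np.nanpercentile(L[m],[1,50],axis=0).round(1).tolist())
for sg in(1,-1):
  f=(L[...,1]*sg>12)&(L[...,1]*sg<22)&(L[...,0]>16)&(L[...,0]<24)&(L[...,2]>-26)&(L[...,2]<-8); print("face",f.sum(),np.median(L[f],0).round(2) if f.any() else '')
k=np.where((z>.0205)&(z<.029)&(abs(L[...,1])<45)&(L[...,0]<60))
if len(k[0]): q=L[k]; print("rail inner",q[q[:,1]<0][:,1].max().round(1),q[q[:,1]>0][:,1].min().round(1))
import sys
if len(sys.argv)>1: save(sys.argv[1],px)
E
python3 n.py
```

```text
t: 7.55
eef_pos: [0.5823, 0.2418, 0.0305]
tcp_rot: [0.958, 0.288, 0.001, -0.0]
ft_force: [-0.2, -0.6, 5.1]
gripper_width: 0.578
gripper_force: 72.1
(7.55, array([0.5823, 0.2418, 0.0305]), 'yaw', 33.5, 'tilt', array([0.0017, 0.0005]), 'q', array([ 0.39,  0.39, -0.15,  1.03, -0.  ,  2.95]), 'F', array([-0.25, -0.55,  5.11]), 'grip', 0.5776503490831677, 72.11697099264711)
travel mm 30.661686502430758 lat -0.07914808600815906 F along -0.5127748357986729 lat -0.3246371105546303
post 1292 [[41.3, 10.3, -27.7], [51.0, 16.1, -21.8]]
post 1328 [[41.1, -22.1, -27.5], [51.2, -16.4, -21.8]]
face 359 [ 18.55  17.08 -17.7 ]
face 363 [ 18.82 -17.17 -17.72]
rail inner -0.3 0.2
```

```bash
python3 -m crank '[{"dr":[0,0,0],"offset":[0.0038,0.0025,0],"hand":1},{"dr":[0,0,0],"offset":[0.0038,0.0025,0],"hand":1},{"dr":[0,0,0],"offset":[0.0038,0.0025,0],"hand":1},{"dr":[0,0,0],"offset":[0.0038,0.0025,0],"hand":1},{"dr":[0,0,0],"offset":[0.0038,0.0025,0],"hand":1},{"dr":[0,0,0],"offset":[0.0038,0.0025,0],"hand":1},{"dr":[0,0,0],"offset":[0.0038,0.0025,0],"hand":1},{"dr":[0,0,0],"offset":[0.0038,0.0025,0],"hand":1},{"dr":[0,0,0],"offset":[0.0038,0.0025,0],"hand":1},{"dr":[0,0,0],"offset":[0,0,0],"hand":1},{"dr":[0,0,0],"offset":[0,0,0],"hand":1}]' 80; python3 n.py
```

```text
t: 8.52
eef_pos: [0.5937, 0.2493, 0.0306]
tcp_rot: [0.958, 0.288, -0.001, 0.001]
ft_force: [-9.9, -5.6, 11.6]
gripper_width: 0.572
gripper_force: 82.7
(8.5167, array([0.5937, 0.2493, 0.0306]), 'yaw', 33.49, 'tilt', array([-0.0021, -0.002 ]), 'q', array([ 0.4 ,  0.41, -0.11,  1.05, -0.  ,  2.96]), 'F', array([-9.95, -5.63, 11.64]), 'grip', 0.5724228384896745, 82.73156576324254)
travel mm 44.36696246253383 lat -0.08619958323512414 F along -11.402735541208205 lat 0.7989792867614989
post 2120 [[30.2, 10.2, -28.1], [61.1, 15.5, -26.1]]
post 2174 [[30.3, -21.9, -28.1], [61.6, -15.8, -26.2]]
face 352 [ 18.54  16.98 -17.86]
face 347 [ 18.77 -16.92 -17.65]
rail inner -8.9 8.8
```

```bash
python3 -m crank '[{"dr":[0,0,0],"offset":[0.0025,0.0017,0.001],"hand":1},{"dr":[0,0,0],"offset":[0.0025,0.0017,0],"hand":1},{"dr":[0,0,0],"offset":[0.0025,0.0017,0],"hand":1},{"dr":[0,0,0],"offset":[0.0025,0.0017,0],"hand":1},{"dr":[0,0,0],"offset":[0.0025,0.0017,0],"hand":1},{"dr":[0,0,0],"offset":[0.0025,0.0017,0],"hand":1},{"dr":[0,0,0],"offset":[0,0,0],"hand":1},{"dr":[0,0,0],"offset":[0,0,0],"hand":1}]' 80; python3 n.py
```

```text
t: 9.23
eef_pos: [0.5989, 0.2527, 0.0306]
tcp_rot: [0.958, 0.288, -0.002, 0.001]
ft_force: [-10.9, -6.8, 12.3]
gripper_width: 0.567
gripper_force: 82.6
(9.2333, array([0.5989, 0.2527, 0.0306]), 'yaw', 33.48, 'tilt', array([-0.0038, -0.0032]), 'q', array([ 0.4 ,  0.43, -0.09,  1.06, -0.  ,  2.96]), 'F', array([-10.93,  -6.82,  12.29]), 'grip', 0.5672587205502918, 82.6162639958784)
travel mm 50.52405073117955 lat -0.06293437347825455 F along -12.886850141047494 lat 0.34403648883508436
post 2173 [[30.2, 10.1, -28.2], [60.8, 15.2, -26.6]]
post 2246 [[30.3, -21.5, -28.3], [61.2, -15.5, -26.6]]
face 372 [ 18.81  16.91 -21.58]
face 398 [ 19.15 -16.72 -21.46]
rail inner -8.8 8.7
```

```bash
python3 -m crank '[{"dr":[0,0,0],"offset":[0.0015,0.001,0.001],"hand":1},{"dr":[0,0,0],"offset":[0.0015,0.001,0],"hand":1},{"dr":[0,0,0],"offset":[0.0015,0.001,0],"hand":1},{"dr":[0,0,0],"offset":[0.0015,0.001,0],"hand":1},{"dr":[0,0,0],"offset":[0,0,0],"hand":1},{"dr":[0,0,0],"offset":[0,0,0],"hand":1}]' 80; python3 n.py
```

```text
t: 9.78
eef_pos: [0.6006, 0.2539, 0.0306]
tcp_rot: [0.958, 0.288, -0.003, 0.001]
ft_force: [-13.0, -7.7, 12.4]
gripper_width: 0.571
gripper_force: 82.7
(9.7833, array([0.6006, 0.2539, 0.0306]), 'yaw', 33.47, 'tilt', array([-0.0052, -0.0041]), 'q', array([ 0.4 ,  0.43, -0.08,  1.06, -0.  ,  2.96]), 'F', array([-13.04,  -7.74,  12.35]), 'grip', 0.5707538070875593, 82.68741051200777)
travel mm 52.59943742060087 lat -0.046739505057617876 F along -15.143790822328095 lat 0.7431009273175461
post 2198 [[30.2, 10.1, -28.4], [60.7, 15.1, -26.7]]
post 2291 [[30.3, -21.3, -28.4], [60.8, -15.4, -26.8]]
face 375 [ 20.29  16.99 -21.91]
face 394 [ 20.5  -16.53 -21.91]
rail inner -8.8 8.8
```

```bash
python3 -m crank '[{"dr":[0.0003,-0.00045,0],"offset":[0.0012,0.0008,0],"hand":1},{"dr":[0.0003,-0.00045,0],"offset":[0.0012,0.0008,0],"hand":1},{"dr":[0,0,0],"offset":[0.0012,0.0008,0],"hand":1},{"dr":[0,0,0],"offset":[0.0012,0.0008,0],"hand":1},{"dr":[0,0,0],"offset":[0,0,0],"hand":1},{"dr":[0,0,0],"offset":[0,0,0],"hand":1}]' 80; python3 n.py
```

```text
t: 10.33
eef_pos: [0.6007, 0.254, 0.0306]
tcp_rot: [0.958, 0.288, -0.002, 0.001]
ft_force: [-18.6, -13.5, 16.5]
gripper_width: 0.574
gripper_force: 83.3
(10.3333, array([0.6007, 0.254 , 0.0306]), 'yaw', 33.47, 'tilt', array([-0.0026, -0.0025]), 'q', array([ 0.4 ,  0.43, -0.08,  1.06, -0.  ,  2.96]), 'F', array([-18.59, -13.48,  16.5 ]), 'grip', 0.5744281952000688, 83.28765193931758)
travel mm 52.725834733781824 lat -0.03995754986155248 F along -22.94877399770678 lat -0.9833098688918063
post 2193 [[30.2, 10.1, -28.2], [60.7, 15.1, -26.6]]
post 2288 [[30.2, -21.3, -28.2], [60.8, -15.4, -26.7]]
face 370 [ 20.38  16.95 -21.9 ]
face 396 [ 20.55 -16.66 -21.89]
rail inner -8.9 8.6
```

Travel has stopped at 52.7 mm (predicted 52.8) while the force jumped by 8 N, so it is against the stops. A little more press, then a look.

```bash
python3 -m crank '[{"dr":[0.0002,-0.0003,0],"offset":[0.0015,0.001,0],"hand":1},{"dr":[0,0,0],"offset":[0.0015,0.001,0],"hand":1},{"dr":[0,0,0],"offset":[0,0,0],"hand":1},{"dr":[0,0,0],"offset":[0,0,0],"hand":1},{"dr":[0,0,0],"offset":[0,0,0],"hand":1},{"dr":[0,0,0],"offset":[0,0,0],"hand":1}]' 80; python3 n.py w5
python3 - <<'E'
import cv2
a=cv2.imread("pics/w5.png")[60:300,200:440]; cv2.imwrite("pics/w5c.png",cv2.resize(a,(600,600),interpolation=cv2.INTER_CUBIC))
E
```

```text
t: 10.88
eef_pos: [0.6007, 0.254, 0.0306]
tcp_rot: [0.958, 0.288, -0.002, 0.001]
ft_force: [-22.6, -14.4, 20.1]
gripper_width: 0.571
gripper_force: 83.7
(10.8833, array([0.6007, 0.254 , 0.0306]), 'yaw', 33.47, 'tilt', array([-0.0027, -0.0026]), 'q', array([ 0.4 ,  0.43, -0.08,  1.06, -0.  ,  2.96]), 'F', array([-22.64, -14.42,  20.08]), 'grip', 0.5714083758745375, 83.72791134752333)
travel mm 52.764070271318715 lat -0.04159119941398796 F along -26.835983598271334 lat 0.4705470478071175
post 2192 [[30.2, 10.1, -28.3], [60.8, 15.1, -26.7]]
post 2288 [[30.3, -21.2, -28.3], [60.9, -15.4, -26.7]]
face 380 [ 20.32  17.04 -21.89]
face 401 [ 20.37 -16.6  -21.81]
rail inner -8.9 8.8
```

View pics/w5c.png

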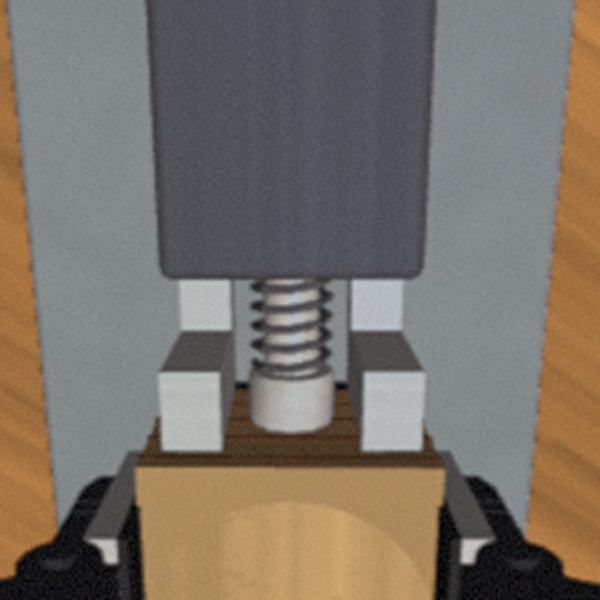

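The crop shows both post fronts, at (190,410) and (393,410), flat against the heel's face. The plunger tip at (292,400) is pressed back flush between them. The position is steady at about 27 N push. Handing in.

```bash
python3 -c "
from workcell import arm; print(arm.hand_in())"
```

```text
the job is handed in; nothing more can be done
None
```

I set the tall heel upright in the jig channel, slid it in against the plunger and handed it in held at about 27 N with its flat face against both stop posts; I saw nothing else disturbed and no verdict came back.

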